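# Find the high spot of a rotor with a plunger indicator

### The arm

A 6-joint arm with a two-finger parallel gripper is mounted at the origin on the work surface; the furniture and walls round the work are solid. World frame = base frame: x ahead of the robot, y to its left, z up, the work surface at z = 0. Lengths are in mm, angles in rad, forces in N, time in s.
With the tool pointing down it reaches from about 350 to 975 mm from the base axis. Payload 7.1 kg.
Tool frame: the origin (TCP) lies midway between the tips of the shut fingers; the grasp point (between the pads) lies 19 mm behind it (ctrl.grasp_offset is the distance from the TCP to the grasp point, in mm); z points along the fingers, y is the line along which they close (so a half turn about z gives the same grasp; the last joint's range is limited). The gripper opens to 88 mm and grips with 3 to 60 N. Pads are 20 mm wide; open, the fingers measure 115 mm over their backs; the gripper's body (75 mm by 178 mm) begins 61 mm behind the grasp point.
Start: joints at [-1.209, 0.423, 1.63, -0, 1.089, -0.019], TCP at [232.306, -580.206, 222.675] pointing down, gripper open.
Joint ranges: [-3, 3], [-0.9, 2.11], [0.09, 2.58], [-1.31, 4.45], [0.11, 2.69], [-2.54, 2.54]. Speed limits (rad/s): [2.39, 2.39, 3.01, 3.14, 3.14, 3.14].

### API

Orientations are given as a rotation vector (axis times angle).
In Python, from workcell import ctrl gives the robot as it stands. The module is installed in compiled form; this text tells all that it offers.
- The arm moves only by the tool servo_tool, never from a script. Its argument "rows" is a list of rows, each a list of 7 numbers: the turn, a rotation vector about the tool's x, y, z as a fraction of full scale, then the shift along the tool's x, y, z as a fraction of full scale, then the finger opening in mm, from 0 to 87.8. A call has 1 to 10 rows; each row is the pose to reach, as a shift and turn from the pose commanded when the call began, along the tool's axes at that moment; what a row does not reach only later rows make up. Full scale, the value 1, is 20 cm for a shift and 1.5 rad for a turn. A row lasts 1/8 s, in which the tool goes at most 62.5 mm and 10.7 degrees, less where a joint would pass 70% of its speed; a pose out of reach is approached as far as the arm can. A call with a number of a shift or a turn outside -1 to 1 is refused whole. A call with a gripper value outside its range is refused whole. The fingers move at their own pace and stop on an object; the grip force is fixed at half the most. Time passes only in rows, so rows that repeat a pose let the fingers close. It gives the time, the measured TCP pose, the force, the opening and the grip force at its end, in the units of the state.
- ctrl.get_obs(): the state, without advancing time (a new reading comes with each control period).
- ctrl.get_image(name): name is "side" or "top" or "wrist"; returns (picture, depth): 480x640x3 uint8, red, green, blue; 480x640 float32, mm along the optical axis (not along the pixel's ray), 0 where there is no reading.
- ctrl.camera_info(name): a dict with "intrinsics" (3x3 intrinsics, pixels), "R" (3x3) and "t" (3): a world point X has camera coordinates R X + t. Camera axes: x right, y down, z forward; pixel columns grow to the right and rows downward; lengths in mm; the calibration is good to about 2 mm. A picture is of the moment at which its call begins: read the wrist's pose just before it. camera_info takes no time and is no camera call; for the wrist camera it gives the pose at the moment of the call.
- ctrl.close_job(): hands the job in; it is judged then, once.
The state is a dict: "t": time; "qpos": joint angles; "qvel": joint speeds; "joint_torque": joint torques, N m; "ee_pos": TCP position; "orientation": TCP orientation; "ft_force": force on the tool from outside, world axes, zero at the start; "moment": the same for the moment, N m; "width": finger opening in mm; "grasp_force": force on a finger pad.
Only numpy, scipy, OpenCV 4.12 (cv2) and the standard library are available. Lean on these libraries where they do the work, as an engineer would, in place of code of your own. Each camera call takes 0.05 s, during which the arm holds its last target. There are 200 camera calls.

### The job

Push the dial indicator's slide fully home against its stop so that the sprung plunger bears on the rotor's rim, then turn the rotor by its crank knob and stop it with the highest spot of the whole rim under the plunger, where the dial shows its largest reading. The rim has a smaller bump as well, so do not settle for the first peak. Let go of the stand with everything left like that, and leave the other things on the bench where they lie.

Things in the scene. Friction and masses are not known exactly. Their poses are not given: they have to be found in the camera images.
- stand: Grey-painted run-out stand fixed to the bench (about 310 x 140 mm, 12 mm thick). Origin on the bench level, on the vertical spindle axis of the rotor; its +x axis points level from the spindle along the slide to the indicator, z up.
- rotor_mid (a point): Middle of the rotor, on the spindle axis, 45 mm above the bench. Steel disc of radius 52 mm, 18 mm thick, under the crank plate; its rim has one high bump of some mm and one lower, each over about 55 degrees of the rim, at unknown angles; the high one does not start under the plunger. It turns endlessly either way against 0.12 N m of friction and stays where it is left.
- crank_plate: Round aluminium plate, 124 mm across, 6 mm thick, top face 62 mm above the bench, clamped on the rotor (turns with it, at an unknown angle to its high spot). Origin on the spindle axis on the plate's underside; its +x axis points to the crank knob, z up. In the middle is a nut 24 mm across reaching 68 mm above the bench.
- crank_grip (a point): Point to grip on the crank knob: upright black cylinder, 16 mm across, 42 mm from the spindle axis, standing on the crank plate from 65 to 109 mm above the bench; this point is on its axis, 90 mm above the bench. The knob spins freely on its pin, so a gripper can lead it round the spindle in a circle without turning.
- carriage_grip (a point): Point to grip on the indicator slide's handle: upright black cylinder, 16 mm across, from 35 to 100 mm above the bench, behind the dial (52 mm from the dial's centre, away from the rotor); this point is on its axis, 85 mm above the bench. It moves with the slide.
- carriage (a joint): Position of the indicator's slide in m: 0 drawn back, 0.040 fully home against its stop, towards the rotor (along the stand's -x). About 5 N of friction; it stays where it is left. The dial (58 mm across, face up, rim 59 mm above the bench) and the plunger travel with it.
- needle (a joint): Reading of the dial's needle in rad, growing clockwise seen from above: 0 with the plunger free, when the needle points straight at the rotor; 0.6 rad for each mm that the plunger is pressed in. With the slide home the plunger is pressed at every rotor angle.
- plunger_tip (a point): Centre of the plunger's 8 mm ball tip, 45 mm above the bench. The plunger points level from the dial at the rotor's axis; its spring pushes with 1 N rising by 0.3 N per mm, and it can be pressed in by 8 mm.
- loupe: Stand loupe, a bystander: clear foot with black rim, 43 mm across, 40 mm high. Origin under its centre.
- wick_spool: Small flat white spool, a bystander, 42 mm across, 11 mm high. Origin under its centre.
- solder_spool: Spool of solder wire, a bystander, 58 mm across, 36 mm high. Origin under its centre.
- side_cutters: Side cutters, a bystander, 109 x 52 mm, 13 mm high, lying flat, long way along their y axis. Origin under the centre.
- tweezers: Black tweezers, a bystander, 140 x 10 mm, 7 mm high, lying along their y axis. Origin under the centre.
- marker: Marker pen, a bystander, 136 x 13 mm, 14 mm high, lying along its y axis. Origin under the centre.

How it is judged (in metres and radians):
On the way:
1. the indicator's slide is home against its stop (within 1.5 mm) and the plunger is pressed by the rim (value of joint carriage above 0.0385 m and value of joint needle above 0.2 rad), for 0.3 s.
At the end, for the whole second after the job is handed in: The slide is home within 1.5 mm of its stop, the needle reads more than 2.65 rad, which only the highest spot of the rim gives (within about 12 degrees of its peak, which reads about 3.07 rad; the smaller bump reads at most 1.65 rad), and the rotor stands still (value of joint carriage above 0.0385 m and value of joint needle above 2.65 rad and angular speed of crank_plate below 0.05 rad/s); the robot touches nothing.
It fails at once if one of the bystanders (loupe, wick spool, solder spool, side cutters, tweezers, marker) is shifted by more than 30 mm (distance of any of loupe, wick_spool, solder_spool, side_cutters, tweezers, marker from where it was at the start of the episode above 0.03 m).
It also fails if it takes over 66 s, if anything falls off the work surface, if the arm or the gripper's body presses on something with over 40 N, if the wrist force passes 120 N, or if a joint passes its speed limit or range.

## Working session

There is one attempt and no reset: what is moved stays moved. The work goes in short steps, Python scripts to look and compute and a tool call to move; the robot and the scene stay as the last step left them, time stands still between calls to the robot, and variables do not carry over. Pictures are saved under pics/ and viewed, at most 10 in all, crops included, and the job is handed in when it is done.

Besides the shell and the picture viewer there is one more tool, called after ">>>" as name([rows], argument=value, ...), one row to a line, values as JSON. servo_tool: Moves the arm, as the interface text tells. Its arguments: {"type":"object","properties":{"rows":{"type":"array","items":{"type":"array","items":{"type":"number"}}}},"required":["rows"]}

```bash
mkdir -p pics; python3 - <<'E'
from workcell import ctrl
import cv2,numpy as np
o=ctrl.get_obs();print({k:np.round(v,3) for k,v in o.items()})
for n in("top","side"):
    p,d=ctrl.get_image(n);cv2.imwrite(f"pics/{n}0.png",p[:,:,::-1]);np.save(f"pics/{n}0d.npy",d)
    c=ctrl.camera_info(n);print(n,c)
E
```

```text
{'t': np.float64(0.0), 'qpos': array([-1.209,  0.424,  1.631, -0.   ,  1.089, -0.019]), 'qvel': array([-0.   , -0.001, -0.   , -0.001,  0.001, -0.   ]), 'joint_torque': array([-1.0000e-03, -5.4464e+01, -2.7367e+01,  6.4000e-02,  2.3000e-02,
       -0.0000e+00]), 'ee_pos': array([ 232.11 , -579.696,  221.908]), 'orientation': array([-3.083, -0.594,  0.   ]), 'ft_force': array([-0.418, -0.382, -0.648]), 'moment': array([ 0.029, -0.007, -0.023]), 'grasp_force': np.float64(0.0), 'width': np.float64(87.972)}
top {'intrinsics': array([[501.59653146,   0.        , 323.85357481],
       [  0.        , 501.59653146, 238.96459084],
       [  0.        ,   0.        ,   1.        ]]), 'R': array([[-0.02367078, -0.99894579, -0.03933185],
       [-0.99350709,  0.02788479, -0.11030009],
       [ 0.11128057,  0.03646558, -0.99311978]]), 't': array([  6.19222   , 512.46882465, 875.14145242])}
side {'intrinsics': array([[600.79943839,   0.        , 325.92501385],
       [  0.        , 600.79943839, 232.15517601],
       [  0.        ,   0.        ,   1.        ]]), 'R': array([[ 0.53606817, -0.84416374,  0.00430095],
       [-0.4818261 , -0.31014889, -0.81954333],
       [ 0.6931627 ,  0.43725879, -0.57300107]]), 't': array([-310.17374247,  298.1839064 ,  560.73771305])}
```

View pics/top0.png

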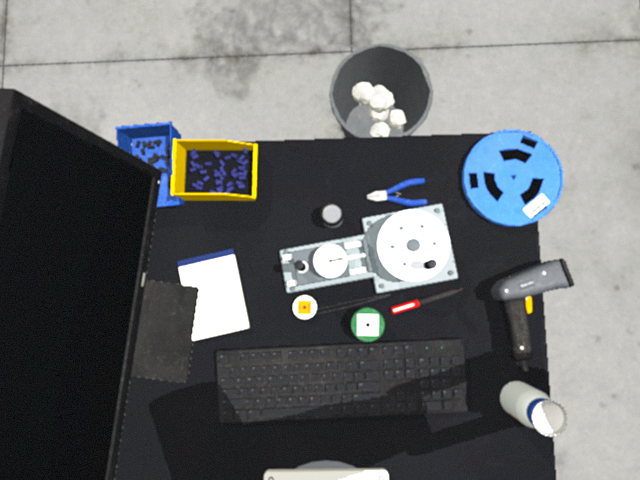

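View pics/side0.png

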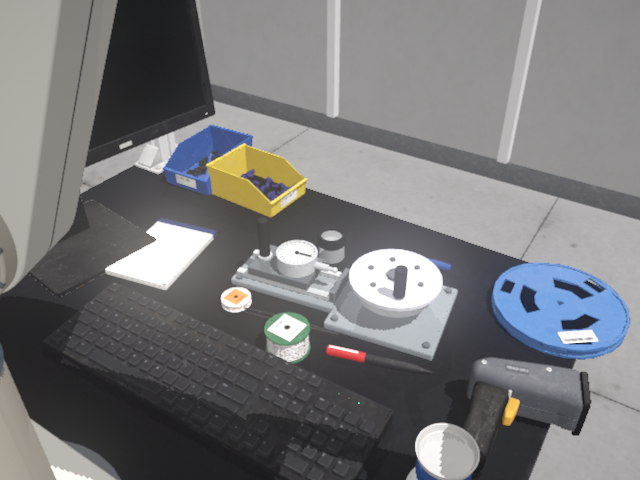

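The top view shows the spindle plate at about (413,245), the knob at (431,265), the dial at (330,261) and the handle top at (301,266). In the side view the knob top is at about (401,267) and the handle top at (264,221).

```bash
cat > h.py <<'E'
import numpy as np,cv2
def ray(c,uv):
    K,R,t=(np.asarray(c[k]) for k in("intrinsics","R","t"))
    d=R.T@np.linalg.solve(K,[uv[0],uv[1],1]); return -R.T@t,d/np.linalg.norm(d)
def onz(c,uv,z):
    o,d=ray(c,uv); return o+d*(z-o[2])/d[2]
def tri(rs):
    A=[np.eye(3)-np.outer(d,d) for o,d in rs]
    return np.linalg.solve(sum(A),sum(a@o for a,(o,d) in zip(A,rs)))
def blob(p,box,lo,hi):
    "largest blob of grey between lo and hi inside box u0,v0,u1,v1 -> contour"
    u0,v0,u1,v1=box; g=cv2.cvtColor(p,cv2.COLOR_BGR2GRAY)[v0:v1,u0:u1]
    cs,_=cv2.findContours(cv2.inRange(g,lo,hi),cv2.RETR_EXTERNAL,cv2.CHAIN_APPROX_NONE)
    return max(cs,key=cv2.contourArea)+np.array([[u0,v0]])
E
python3 - <<'E'
from workcell import ctrl
from h import *
T=cv2.imread("pics/top0.png");S=cv2.imread("pics/side0.png");ct=ctrl.camera_info("top");cs=ctrl.camera_info("side")
e=cv2.fitEllipse(cv2.convexHull(blob(T,(365,195,460,295),215,255)));print("plate",e,onz(ct,e[0],62))
e=cv2.fitEllipse(cv2.convexHull(blob(T,(311,240,349,282),200,255)));print("dial",e,onz(ct,e[0],59))
es=cv2.fitEllipse(cv2.convexHull(blob(S,(335,245,445,310),215,255)));print("plate side",es)
for n,bt,bs in(("knob",(420,255,442,275),(388,258,412,302)),("handle",(288,255,312,275),(254,212,274,245))):
    a=blob(T,bt,0,70);b=blob(S,bs,0,70);print(n,cv2.boundingRect(a),cv2.minEnclosingCircle(a),cv2.boundingRect(b))
for n,ut,us in(("knob",(432.5,264.5),(401,268)),("handle",(303,266.5),(264,221))):
    print(n,tri([ray(ct,ut),ray(cs,us)]))
out=[cv2.resize(T[225:305,270:470],None,fx=4,fy=4,interpolation=2),cv2.resize(S[200:280,240:440],None,fx=4,fy=4,interpolation=2)[:280]]
cv2.imwrite("pics/c1.png",np.vstack(out))
E
```

```text
plate ((413.7956848144531, 253.06747436523438), (87.8122787475586, 103.15264892578125), 39.88715744018555) [ 480.01472312 -162.17960909   62.        ]
dial ((330.63421630859375, 256.5037841796875), (41.10255432128906, 42.21763229370117), 59.1334114074707) [478.14185589 -19.21458807  59.        ]
plate side ((395.7971496582031, 278.79608154296875), (59.70387268066406, 93.93673706054688), 97.69989013671875)Traceback (most recent call last):
  File "<stdin>", line 8, in <module>
  File "h.py", line 14, in blob
    return max(cs,key=cv2.contourArea)+np.array([[u0,v0]])
           ~~~^^^^^^^^^^^^^^^^^^^^^^^^
ValueError: max() iterable argument is empty
```

```bash
python3 - <<'E'
from workcell import ctrl
from h import *
T=cv2.imread("pics/top0.png");S=cv2.imread("pics/side0.png");ct=ctrl.camera_info("top");cs=ctrl.camera_info("side")
print("plate",onz(ct,(413,245),62),"dial",onz(ct,(330,261),59))
for n,ut,us in(("knob",(432,264.5),(401,268)),("handle",(300,266.5),(264,221))):
    print(n,tri([ray(ct,ut),ray(cs,us)]))
out=[cv2.resize(T[225:300,270:470],None,fx=4,fy=4,interpolation=2),cv2.resize(S[210:280,240:440],None,fx=4,fy=4,interpolation=2)]
cv2.imwrite("pics/c1.png",np.vstack(out))
w=ctrl.camera_info("wrist");print(w, ctrl.get_obs()["ee_pos"])
E
```

```text
plate [ 493.95643429 -161.42353395   62.        ] dial [470.37336526 -17.92049416  59.        ]
knob [ 457.24801518 -184.20796221  111.22876705]
handle [460.73992057  29.50449995 100.67357258]
{'intrinsics': array([[334.80894176,   0.        , 315.5699477 ],
       [  0.        , 334.80894176, 243.18974106],
       [  0.        ,   0.        ,   1.        ]]), 'R': array([[ 0.37278453, -0.92791743, -0.00096653],
       [-0.88510391, -0.35589684,  0.29988082],
       [-0.27860863, -0.11093545, -0.95397618]]), 't': array([-625.34209579,  -36.863347  ,  391.35798827])} [ 232.13446371 -579.75240585  221.97754904]
```

View pics/c1.png

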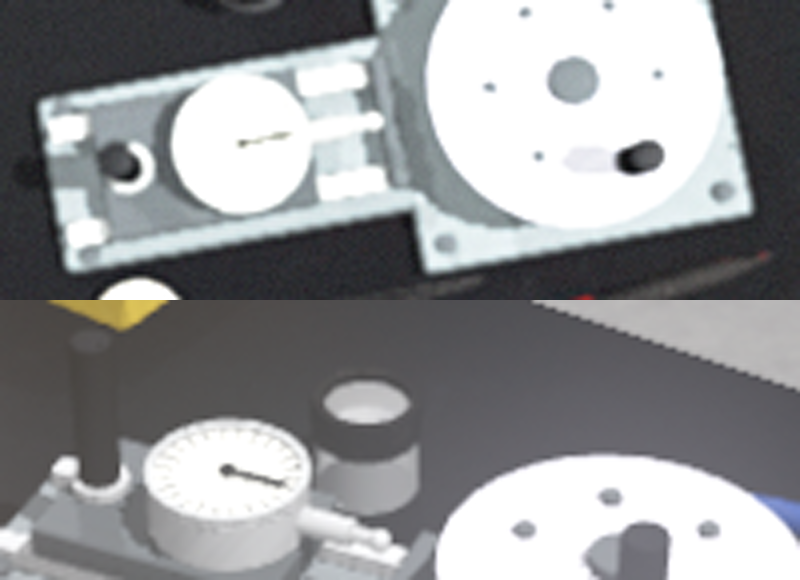

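The crop puts the handle top at (299.5,265) in the top view and the knob top at (432.5,263). The needle points at the rotor, so the plunger is free. I'll move above the handle.

>>> servo_tool([
  [0, 0, 0, 1, -1, 0, 60],
  [0, 0, 0, 1, -1, 0, 60],
  [0, 0, 0, 1, -1, 0, 60],
  [0, 0, 0, 1, -1, 0, 60],
  [0, 0, 0, 1, -1, 0, 60],
  [0, 0, 0, 1, -1, 0, 60],
])

```text
t: 0.85
ee_pos: [344.0, -318.4, 222.6]
orientation: [-3.083, -0.6, 0.0]
ft_force: [-0.4, -1.0, 0.6]
width: 60.0
grasp_force: 0.0
```

>>> servo_tool([
  [0, 0, 0, 1, -1, 0, 60],
  [0, 0, 0, 1, -1, 0, 60],
  [0, 0, 0, 1, -1, 0, 60],
  [0, 0, 0, 1, -1, 0, 60],
  [0, 0, 0, 1, -1, 0, 60],
  [0, 0, 0, 1, -1, 0, 60],
])

```text
t: 1.6
ee_pos: [456.0, -59.6, 222.6]
orientation: [3.084, 0.599, 0.0]
ft_force: [1.0, -0.2, 0.2]
width: 60.1
grasp_force: 0.0
```

>>> servo_tool([
  [0, 0, 0, 0.2, -0.4, 0.1, 60],
  [0, 0, 0, 0.2, -0.4, 0.1, 60],
  [0, 0, 0, 0.2, -0.4, 0.1, 60],
  [0, 0, 0, 0.2, -0.4, 0.1, 60],
])

```text
t: 2.1
ee_pos: [462.5, 27.4, 202.8]
orientation: [3.085, 0.593, -0.0]
ft_force: [1.3, -0.4, 0.1]
width: 60.0
grasp_force: 0.0
```

```bash
python3 - <<'E'
from workcell import ctrl
from h import *
w=ctrl.camera_info("wrist");o=ctrl.get_obs();p,d=ctrl.get_image("wrist");cv2.imwrite("pics/w1.png",p[:,:,::-1])
np.savez("pics/w1.npz",**w);print(o["t"],o["ee_pos"],o["orientation"])
K,R,t=w["intrinsics"],w["R"],w["t"]
for n,X in(("handle",(461,30,100)),("knob",(458,-184,109)),("spindle",(494,-161,68))):
    c=K@(R@X+t);print(n,c[:2]/c[2])
E
```

```text
2.1 [462.48425873  27.37808809 202.76276584] [ 3.08469847e+00  5.92930202e-01 -1.86056986e-04]
handle [310.58531076 243.34194524]
knob [536.09843191 335.94749079]
spindle [509.47877381 273.53058844]
```

View pics/w1.png

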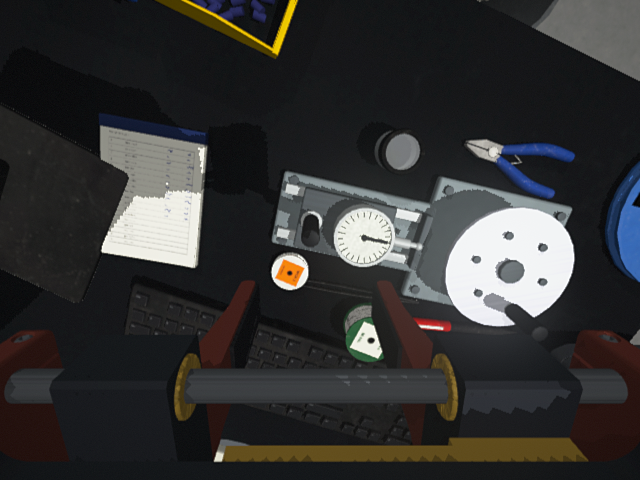

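The wrist view shows the handle top at about (312,240), the knob top at (540,334) and the nut at (511,271). All are within 2–3 mm of the predictions, so I'll descend and grip the handle.

>>> servo_tool([
  [0, 0, 0, 0, 0, 0.25, 60],
  [0, 0, 0, 0, 0, 0.45, 60],
  [0, 0, 0, 0, 0, 0.6, 60],
  [0, 0, 0, 0, 0, 0.66, 60],
  [0, 0, 0, 0, 0, 0.66, 60],
  [0, 0, 0, 0, 0, 0.66, 0],
  [0, 0, 0, 0, 0, 0.66, 0],
  [0, 0, 0, 0, 0, 0.66, 0],
  [0, 0, 0, 0, 0, 0.66, 0],
  [0, 0, 0, 0, 0, 0.66, 0],
])

```text
t: 3.4
ee_pos: [461.9, 29.3, 70.8]
orientation: [-3.084, -0.594, 0.001]
ft_force: [-2.3, 3.3, 6.0]
width: 15.3
grasp_force: 30.0
```

```bash
python3 - <<'E'
from workcell import ctrl
import numpy as np
from scipy.spatial.transform import Rotation as R
o=ctrl.get_obs();print({k:np.round(o[k],3) for k in("t","ee_pos","orientation","ft_force","width","grasp_force")})
M=R.from_rotvec(o["orientation"]).as_matrix()
u=np.array([-.17,.985,0]);print("toward rotor 42mm in tool frac",M.T@(-u*42)/200)
E
```

```text
{'t': np.float64(3.4), 'ee_pos': array([461.904,  29.3  ,  70.837]), 'orientation': array([-3.084e+00, -5.940e-01,  1.000e-03]), 'ft_force': array([-2.31 ,  3.309,  6.031]), 'width': np.float64(15.313), 'grasp_force': np.float64(30.005)}
toward rotor 42mm in tool frac [-4.36915472e-02  2.05310601e-01 -1.34982522e-04]
```

>>> servo_tool([
  [0, 0, 0, -0.01, 0.05, 6.6e-10, 0],
  [0, 0, 0, -0.02, 0.1, 0, 0],
  [0, 0, 0, -0.03, 0.14, 0, 0],
  [0, 0, 0, -0.037, 0.175, 0, 0],
  [0, 0, 0, -0.042, 0.195, 0, 0],
  [0, 0, 0, -0.042, 0.2, 0, 0],
  [0, 0, 0, -0.042, 0.2, 0, 0],
])

```text
t: 4.28
ee_pos: [467.6, -3.8, 70.8]
orientation: [-3.075, -0.584, 0.003]
ft_force: [-5.0, 62.6, 11.3]
width: 22.1
grasp_force: 30.0
```

Force is high, so I'll back off a little and look.

>>> servo_tool([
  [0, 0, 0, 0.005, -0.025, 0, 0],
  [0, 0, 0, 0.005, -0.03, 0, 0],
  [0, 0, 0, 0.005, -0.03, 0, 0],
])

```text
t: 4.65
ee_pos: [466.5, -0.5, 70.8]
orientation: [-3.079, -0.589, 0.003]
ft_force: [-4.4, 39.3, 9.9]
width: 15.6
grasp_force: 30.0
```

```bash
python3 - <<'E'
from workcell import ctrl
from h import *
o=ctrl.get_obs();print({k:np.round(o[k],3) for k in("t","ee_pos","ft_force","width")})
w=ctrl.camera_info("wrist");p,d=ctrl.get_image("wrist");t,_=ctrl.get_image("top")
a=cv2.resize(p[100:340,180:600,::-1],(800,457));b=cv2.resize(t[225:300,265:465,::-1],(800,300))[:143]
cv2.imwrite("pics/w2.png",a);cv2.imwrite("pics/w2full.png",p[:,:,::-1]);cv2.imwrite("pics/t2.png",t[:,:,::-1]);np.savez("pics/w2.npz",**w)
E
```

```text
{'t': np.float64(4.65), 'ee_pos': array([466.452,  -0.476,  70.791]), 'ft_force': array([-4.414, 39.25 ,  9.906]), 'width': np.float64(15.583)}
```

View pics/w2.png

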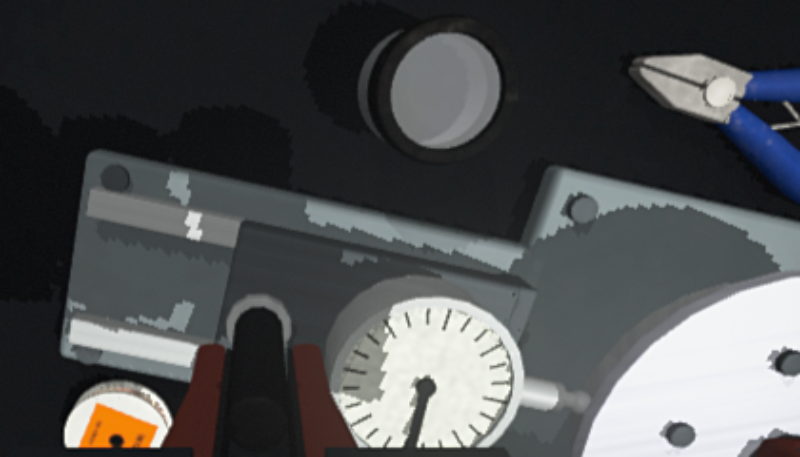

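The dial's needle points straight down in the crop, from (425,385) to (410,445), about 1.5 rad clockwise. So the plunger is pressed, and the slide withstood 60 N without moving, which puts it at its stop. Now I'll relax, let go, rise and go above the knob.

>>> servo_tool([
  [0, 0, 0, 0.005, -0.02, 0, 0],
  [0, 0, 0, 0.005, -0.02, 0, 0],
  [0, 0, 0, 0.005, -0.02, 0, 60],
  [0, 0, 0, 0.005, -0.02, 0, 60],
  [0, 0, 0, 0.005, -0.02, 0, 60],
  [0, 0, 0, 0.005, -0.02, 0, 60],
  [0, 0, 0, 0.005, -0.02, -0.3, 60],
  [0, 0, 0, 0.005, -0.02, -0.6, 60],
  [0, 0, 0, 0.005, -0.02, -0.6, 60],
])

```text
t: 5.88
ee_pos: [470.7, -1.5, 194.8]
orientation: [3.083, 0.594, 0.014]
ft_force: [1.0, -0.2, -0.2]
width: 60.0
grasp_force: 0.0
```

>>> servo_tool([
  [0, 0, 0, -0.37, 0.84, 0, 60],
  [0, 0, 0, -0.37, 0.84, 0, 60],
  [0, 0, 0, -0.37, 0.84, 0, 60],
  [0, 0, 0, -0.37, 0.84, 0, 60],
  [0, 0, 0, -0.37, 0.84, 0, 60],
])

```text
t: 6.5
ee_pos: [460.4, -184.3, 189.5]
orientation: [-3.084, -0.593, 0.003]
ft_force: [-0.0, -0.3, 0.2]
width: 59.8
grasp_force: 0.0
```

```bash
cat > n.py <<'E'
from workcell import ctrl
from h import *
from scipy.spatial.transform import Rotation as Ro
SP=np.array([496,-161.3]);U=np.array([-.18,.984]);DC=np.array([476,-51.6])
def rect(p,c,ctr,z,half=35,s=6):
    "look-down view of plane z: up = toward rotor (-U), right = clockwise side"
    K,R,t=c["intrinsics"],c["R"],c["t"]
    f=-U;r=np.array([f[1],-f[0]])
    g=(np.arange(2*half*s)/s-half);gx,gy=np.meshgrid(g,-g)
    X=np.stack([ctr[0]+gx*r[0]+gy*f[0],ctr[1]+gx*r[1]+gy*f[1],np.full_like(gx,z)],-1)@R.T+t
    q=X@K.T;q=(q[...,:2]/q[...,2:]).astype(np.float32)
    return cv2.remap(p,q[...,0],q[...,1],cv2.INTER_LINEAR)
def look(tag,cams=("wrist","top")):
    o=ctrl.get_obs();M=Ro.from_rotvec(o["orientation"]).as_matrix()
    print("t",o["t"],"tcp",o["ee_pos"].round(1),"ft",o["ft_force"].round(1),"w",round(float(o["width"]),1))
    ims=[]
    for n in cams:
        c=ctrl.camera_info(n);p,_=ctrl.get_image(n);p=np.ascontiguousarray(p[:,:,::-1])
        cv2.imwrite(f"pics/{tag}_{n}.png",p);ims.append(rect(p,c,DC,59))
    cv2.imwrite(f"pics/{tag}_d.png",np.hstack(ims))
    return o,M
E
python3 - <<'E'
from n import *
o,M=look("a");w=ctrl.camera_info("wrist")
p=cv2.imread("pics/a_wrist.png")
for n,X in(("knob",(460,-186,109)),("spindle",(496,-161.3,68)),("dial",(476,-51.6,59))):
    c=w["intrinsics"]@(w["R"]@X+w["t"]);q=tuple(map(int,c[:2]/c[2]));print(n,q);cv2.drawMarker(p,q,(0,0,255),0,12)
d=cv2.imread("pics/a_d.png");d=cv2.resize(d,(320,160));p[320:480,:320]=d
cv2.imwrite("pics/a_v.png",p)
E
```

```text
t 6.5 tcp [ 460.4 -184.3  189.5] ft [-0.  -0.3  0.2] w 59.8
knob (316, 253)
spindle (305, 189)
dial (177, 161)
```

View pics/a_v.png

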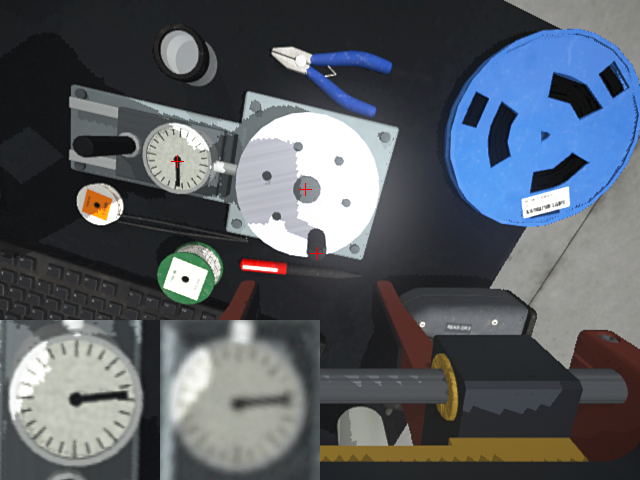

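The marks sit on the knob base edge, the nut (305,189) and the dial (177,161), so the calibration holds. The needle reads about 1.5 rad. I'll grip the knob.

>>> servo_tool([
  [0, 0, 0, 0, 0.005, 0.25, 60],
  [0, 0, 0, 0, 0.005, 0.45, 60],
  [0, 0, 0, 0, 0.005, 0.57, 60],
  [0, 0, 0, 0, 0.005, 0.57, 60],
  [0, 0, 0, 0, 0.005, 0.57, 60],
  [0, 0, 0, 0, 0.005, 0.57, 0],
  [0, 0, 0, 0, 0.005, 0.57, 0],
  [0, 0, 0, 0, 0.005, 0.57, 0],
  [0, 0, 0, 0, 0.005, 0.57, 0],
  [0, 0, 0, 0, 0.005, 0.57, 0],
])

```text
t: 7.85
ee_pos: [461.5, -185.5, 76.7]
orientation: [-3.084, -0.594, 0.001]
ft_force: [-1.1, 1.6, 4.6]
width: 15.4
grasp_force: 30.0
```

```bash
cat >> n.py <<'E'
def needle(tag):
    out=[]
    d=cv2.imread(f"pics/{tag}_d.png",0);h=d.shape[0]
    for k in range(d.shape[1]//h):
        g=cv2.GaussianBlur(d[:,k*h:(k+1)*h],(0,0),3).astype(np.float32)
        b=np.full(g.shape,h/2,int)
        # rays at every degree, mean grey over r 6..17 mm (6 px/mm), clockwise from up
        P=cv2.warpPolar(g,(h//2,360),(h/2,h/2),h/2,cv2.WARP_POLAR_LINEAR)[:,36:100].mean(1)
        P=np.roll(P,90); j=int(P.argmin()); out.append((round(np.deg2rad(j),2),int(np.median(P)-P[j])))
    return out
def steps(a0,da,n,r=42):
    "tool-axis shift (fractions) from angle a0 in n steps of da degrees"
    M=np.array([[.928,.373],[.373,-.928]])
    c=lambda a:r*np.array([np.cos(np.deg2rad(a)),np.sin(np.deg2rad(a))])
    return [(M@(c(a0+da*(i+1))-c(a0))/200).round(3).tolist() for i in range(n)]
E
python3 - <<'E'
from n import *
print(needle("a"));o,M=look("b");print(needle("b"))
v=o["ee_pos"][:2]-SP;a=np.rad2deg(np.arctan2(v[1],v[0]));print(a,np.hypot(*v))
for k in range(4): print(a-30*k,steps(a-30*k,-7.5,4)); 
E
```

```text
[(np.float64(1.41), 166), (np.float64(1.61), 79)]
t 7.85 tcp [ 461.5 -185.5   76.7] ft [-1.1  1.6  4.6] w 15.4
[(np.float64(1.34), 124), (np.float64(1.52), 90)]
-145.02666443701196 42.13579922867905
-145.02666443701196 [[-0.004, -0.027], [-0.005, -0.055], [-0.003, -0.082], [0.004, -0.109]]
-175.02666443701196 [[0.01, -0.026], [0.023, -0.05], [0.039, -0.072], [0.057, -0.092]]
-205.02666443701196 [[0.021, -0.017], [0.045, -0.032], [0.07, -0.043], [0.096, -0.051]]
-235.02666443701196 [[0.027, -0.004], [0.055, -0.005], [0.082, -0.003], [0.109, 0.004]]
```

>>> servo_tool([
  [0, 0, 0, -0.004, -0.027, 0, 0],
  [0, 0, 0, -0.005, -0.055, 0, 0],
  [0, 0, 0, -0.003, -0.082, 0, 0],
  [0, 0, 0, 0.004, -0.109, 0, 0],
  [0, 0, 0, 0.004, -0.109, 0, 0],
])

```text
t: 8.57
ee_pos: [454.2, -164.7, 76.7]
orientation: [-3.084, -0.595, 0.0]
ft_force: [-1.8, -0.7, 3.4]
width: 15.4
grasp_force: 30.0
```

```bash
cat > s.py <<'E'
import sys
from n import *
o,M=look(sys.argv[1]);print("needle",[(float(a),b) for a,b in needle(sys.argv[1])])
v=o["ee_pos"][:2]-SP;print("ang",np.rad2deg(np.arctan2(v[1],v[0])).round(1),"r",np.hypot(*v).round(1))
E
python3 s.py c1
```

```text
t 8.575 tcp [ 454.2 -164.7   76.7] ft [-1.8 -0.7  3.4] w 15.4
needle [(0.96, 121), (1.17, 94)]
ang -175.3 r 41.9
```

>>> servo_tool([
  [0, 0, 0, 0.01, -0.026, 0, 0],
  [0, 0, 0, 0.023, -0.05, 0, 0],
  [0, 0, 0, 0.039, -0.072, 0, 0],
  [0, 0, 0, 0.057, -0.092, 0, 0],
  [0, 0, 0, 0.057, -0.092, 0, 0],
])

```text
t: 9.3
ee_pos: [458.4, -143.0, 76.7]
orientation: [-3.084, -0.595, -0.001]
ft_force: [0.3, 1.5, 4.6]
width: 15.5
grasp_force: 30.0
```

```bash
python3 s.py c2
```

```text
t 9.3 tcp [ 458.4 -143.    76.7] ft [0.3 1.5 4.6] w 15.5
needle [(0.3, 117), (0.51, 106)]
ang 154.1 r 41.8
```

>>> servo_tool([
  [0, 0, 0, 0.021, -0.017, 0, 0],
  [0, 0, 0, 0.045, -0.032, 0, 0],
  [0, 0, 0, 0.07, -0.043, 0, 0],
  [0, 0, 0, 0.096, -0.051, 0, 0],
  [0, 0, 0, 0.096, -0.051, 0, 0],
])

```text
t: 10.02
ee_pos: [472.3, -127.0, 76.7]
orientation: [-3.085, -0.595, -0.0]
ft_force: [-0.6, 1.5, 4.8]
width: 15.4
grasp_force: 30.0
```

```bash
python3 s.py c3
```

```text
t 10.025 tcp [ 472.3 -127.    76.7] ft [-0.6  1.5  4.8] w 15.4
needle [(0.3, 118), (1.71, 5)]
ang 124.6 r 41.7
```

>>> servo_tool([
  [0, 0, 0, 0.027, -0.004, 0, 0],
  [0, 0, 0, 0.055, -0.005, 0, 0],
  [0, 0, 0, 0.082, -0.003, 0, 0],
  [0, 0, 0, 0.109, 0.004, 0, 0],
  [0, 0, 0, 0.109, 0.004, 0, 0],
])

```text
t: 10.75
ee_pos: [492.8, -119.8, 76.7]
orientation: [-3.085, -0.594, -0.0]
ft_force: [-0.8, 1.6, 4.8]
width: 15.5
grasp_force: 30.0
```

```bash
python3 s.py c4; python3 -c "
from n import *
for k in range(4,9): print(-145-30*k,steps(-145-30*k,-7.5,4))"
```

```text
t 10.75 tcp [ 492.8 -119.8   76.7] ft [-0.8  1.6  4.8] w 15.5
needle [(0.28, 134), (3.51, 175)]
ang 94.4 r 41.7
-265 [[0.026, 0.01], [0.05, 0.023], [0.072, 0.039], [0.092, 0.057]]
-295 [[0.017, 0.021], [0.032, 0.045], [0.043, 0.07], [0.051, 0.096]]
-325 [[0.004, 0.027], [0.005, 0.055], [0.003, 0.082], [-0.004, 0.109]]
-355 [[-0.01, 0.026], [-0.023, 0.05], [-0.039, 0.072], [-0.057, 0.092]]
-385 [[-0.021, 0.017], [-0.045, 0.032], [-0.07, 0.043], [-0.096, 0.051]]
```

>>> servo_tool([
  [0, 0, 0, 0.026, 0.01, 0, 0],
  [0, 0, 0, 0.05, 0.023, 0, 0],
  [0, 0, 0, 0.072, 0.039, 0, 0],
  [0, 0, 0, 0.092, 0.057, 0, 0],
  [0, 0, 0, 0.092, 0.057, 0, 0],
])

```text
t: 11.48
ee_pos: [514.2, -123.7, 76.7]
orientation: [3.085, 0.594, 0.0]
ft_force: [-0.5, 0.7, 4.3]
width: 15.5
grasp_force: 30.0
```

```bash
python3 s.py c5
```

```text
t 11.475 tcp [ 514.2 -123.7   76.7] ft [-0.5  0.7  4.3] w 15.5
needle [(0.26, 159), (4.38, 75)]
ang 64.2 r 41.8
```

>>> servo_tool([
  [0, 0, 0, 0.017, 0.021, 0, 0],
  [0, 0, 0, 0.032, 0.045, 0, 0],
  [0, 0, 0, 0.043, 0.07, 0, 0],
  [0, 0, 0, 0.051, 0.096, 0, 0],
  [0, 0, 0, 0.051, 0.096, 0, 0],
])

```text
t: 12.2
ee_pos: [530.8, -137.8, 76.7]
orientation: [3.085, 0.594, 0.0]
ft_force: [-0.6, 0.3, 5.2]
width: 15.6
grasp_force: 30.0
```

```bash
python3 s.py c6
```

```text
t 12.2 tcp [ 530.8 -137.8   76.7] ft [-0.6  0.3  5.2] w 15.6
needle [(0.26, 186), (0.47, 66)]
ang 34.1 r 42.0
```

>>> servo_tool([
  [0, 0, 0, 0.004, 0.027, 0, 0],
  [0, 0, 0, 0.005, 0.055, 0, 0],
  [0, 0, 0, 0.003, 0.082, 0, 0],
  [0, 0, 0, -0.004, 0.109, 0, 0],
  [0, 0, 0, -0.004, 0.109, 0, 0],
])

```text
t: 12.92
ee_pos: [538.0, -158.4, 76.7]
orientation: [3.085, 0.594, 0.0]
ft_force: [-0.8, 0.4, 4.4]
width: 15.5
grasp_force: 30.0
```

```bash
python3 s.py c7
```

```text
t 12.925 tcp [ 538.  -158.4   76.7] ft [-0.8  0.4  4.4] w 15.5
needle [(0.26, 185), (0.47, 61)]
ang 4.0 r 42.1
```

>>> servo_tool([
  [0, 0, 0, -0.01, 0.026, 0, 0],
  [0, 0, 0, -0.023, 0.05, 0, 0],
  [0, 0, 0, -0.039, 0.072, 0, 0],
  [0, 0, 0, -0.057, 0.092, 0, 0],
  [0, 0, 0, -0.057, 0.092, 0, 0],
])

```text
t: 13.65
ee_pos: [534.1, -179.6, 76.7]
orientation: [-3.085, -0.594, 0.0]
ft_force: [-1.0, 0.4, 4.9]
width: 15.6
grasp_force: 30.0
```

```bash
python3 s.py c8; python3 -c "
from n import *
for k in range(8,12): print(-145-30*k,steps(-145-30*k,-7.5,4))"
```

```text
t 13.65 tcp [ 534.1 -179.6   76.7] ft [-1.   0.4  4.9] w 15.6
needle [(3.18, 184), (3.07, 93)]
ang -25.6 r 42.3
-385 [[-0.021, 0.017], [-0.045, 0.032], [-0.07, 0.043], [-0.096, 0.051]]
-415 [[-0.027, 0.004], [-0.055, 0.005], [-0.082, 0.003], [-0.109, -0.004]]
-445 [[-0.026, -0.01], [-0.05, -0.023], [-0.072, -0.039], [-0.092, -0.057]]
-475 [[-0.017, -0.021], [-0.032, -0.045], [-0.043, -0.07], [-0.051, -0.096]]
```

The needle went from about 0.35 to about 3.1 rad, which looks like the high spot. Releasing, rising clear, then checking by eye.

>>> servo_tool([
  [0, 0, 0, 0, 0, 0, 0],
  [0, 0, 0, 0, 0, 0, 40],
  [0, 0, 0, 0, 0, 0, 50],
  [0, 0, 0, 0, 0, 0, 60],
  [0, 0, 0, 0, 0, 0, 60],
  [0, 0, 0, 0, 0, -0.25, 60],
  [0, 0, 0, 0, 0, -0.5, 60],
  [0, 0, 0, 0, 0, -0.6, 60],
  [0, 0, 0, 0, 0, -0.6, 60],
])

```text
t: 14.88
ee_pos: [535.2, -179.9, 198.3]
orientation: [3.083, 0.594, 0.005]
ft_force: [-0.2, -0.3, -0.4]
width: 60.0
grasp_force: 0.0
```

```bash
python3 s.py e; python3 -c "
import cv2;p=cv2.imread('pics/e_wrist.png');p[320:,:320]=cv2.resize(cv2.imread('pics/e_d.png'),(320,160));cv2.imwrite('pics/e_v.png',p)"
```

```text
t 14.875 tcp [ 535.2 -179.9  198.3] ft [-0.2 -0.3 -0.4] w 60.0
needle [(3.16, 184), (3.09, 107)]
ang -25.3 r 43.4
```

View pics/e_v.png

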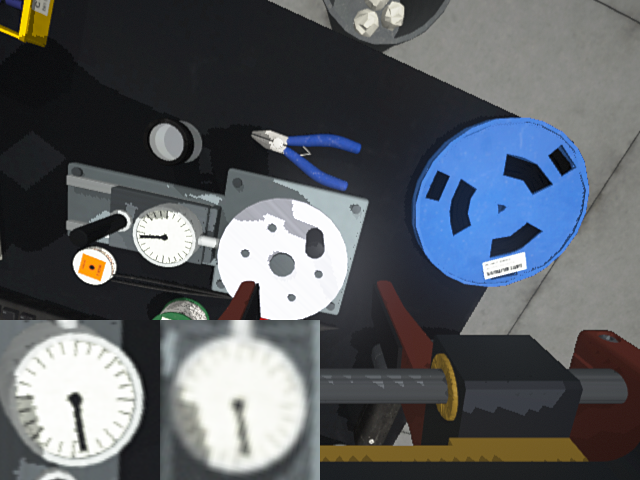

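The needle points straight away from the rotor, from (165,237) towards (138,237), which is about 3.05 rad and matches the stated peak. The slide is therefore home, and the gripper is clear.

```bash
python3 -c "
from workcell import ctrl
print(ctrl.close_job())"
```

```text
the job is handed in; nothing more can be done
None
```

The job is handed in: the slide is home against its stop, the rotor is at its highest spot with the dial at about 3.1 rad, and the arm is clear with the bench items not touched; no verdict came back.

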